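# Set the mitre box's length stop and bring the moulding up to it

## Robot

A 7-joint arm with a two-finger parallel gripper is mounted at the origin on a cart in front of the work surface, level with it; the furniture and walls round the work are solid. World frame = base frame: x ahead of the robot, y to its left, z up, the work surface at z = 0. Lengths are in m, angles in rad, forces in N, time in s.
With the tool pointing down it reaches from about 0.4 to 0.875 m from the base axis. Payload 19.3 kg.
Tool frame: the origin (TCP) lies at the very end of the fingers, on their centre line; the grasp point (between the pads) lies 19 mm behind it; z points along the fingers, y is the line along which they close (so a half turn about z gives the same grasp; the last joint's range is limited). The gripper opens to 85 mm and grips with 20 to 120 N. Pads are 22 mm wide; open, the fingers measure 114 mm over their backs; the gripper's body (76 mm by 85 mm) begins 54 mm behind the grasp point. The pads swing forward as they close: fully open they stand 13 mm farther back than shut.
Start: joints at [-1.273, 0.521, -0.036, 1.599, 0.021, 1.021, -0.113], TCP at [0.225, 0.583, 0.21] pointing down, gripper open.
Joint ranges: [-2.91, 2.91], [-0.3, 2.13], [-1.5, 1.42], [0.17, 2.43], [-1.26, 4.41], [0.16, 1.93], [-2.52, 2.52]. Speed limits (rad/s): [1.89, 1.89, 2.39, 2.39, 3.01, 3.01, 3.01].

## Interface

Orientations are given as [roll, pitch, yaw] about the fixed x, y, z axes, in that order (R = Rz(yaw) Ry(pitch) Rx(roll)).
In Python, from workcell import bot gives the robot as it stands.
- The arm moves only by the tool servo_tool, never from a script. Its argument "plan" is a list of rows, each a list of 7 numbers: the finger opening in cm, from 0 to 8.54, then the shift along the tool's x, y, z in cm, then the turn, a rotation vector about the tool's x, y, z in degrees. In form: [[fingers, x, y, z, wx, wy, wz], ...]. A call has 1 to 10 rows; each row is the pose to reach, as a shift and turn from the pose commanded when the call began, along the tool's axes at that moment; what a row does not reach only later rows make up. A row lasts 1/10 s, in which the tool goes at most 50 mm and 8.59 degrees, less where a joint would pass 70% of its speed; a pose out of reach is approached as far as the arm can. A call with a gripper value outside its range is refused whole. The fingers move at their own pace and stop on an object; "force" is the grip in N (left out, the last holds). Time passes only in rows, so rows that repeat a pose let the fingers close. It gives the time, the measured TCP pose, the force, the opening and the grip force at its end, in the units of the state.
- bot.observe(): the state, without advancing time (a new reading comes with each control period).
- bot.grab_frame(name): name is "side" or "top" or "wrist"; returns a dict with "frame" (400x640x3 uint8, blue, green, red), "mtx" (3x3 intrinsics, pixels), "R" (3x3) and "t" (3): a world point X has camera coordinates R X + t; the wrist camera has in their place "T_tool_cam" (4x4, takes a point from camera to tool coordinates, whose origin is the TCP and whose axes are the flange's). Camera axes: x right, y down, z forward; pixel columns grow to the right and rows downward; lengths in m; the calibration is good to about 2 mm. A picture is of the moment at which its call begins: read the wrist's pose just before it. There is no depth.
- bot.job_done(): hands the job in; it is judged then, once.
The state is a dict: "clock": time; "qpos": joint angles; "qd": joint speeds; "joint_efforts": joint torques, N m; "position": TCP position; "tool_rot": TCP orientation; "force": force on the tool from outside, world axes, zero at the start; "moment": the same for the moment, N m; "grip_width": finger opening in m; "finger_force": force on a finger pad.
Only numpy, scipy, OpenCV 4.12 (cv2) and the standard library are available. Lean on these libraries where they do the work, as an engineer would, in place of code of your own. Each camera call takes 0.05 s, during which the arm holds its last target. There are 200 camera calls.

## Task

Get the mitre box ready for the next picture-frame cut: push the sliding length stop along its rail towards the saw slots until its spring plunger clicks into the middle one of the three notches, then push the strip of moulding along the channel from its other end until it rests against the stop. Only push with the fingertips: do not take hold of or lift the stop or the strip. At the end the stop must still sit in the middle notch, and the other things lying about must be left where they are.

Things in the scene. Friction and masses are not known exactly. Their poses are not given: they have to be found in the camera images.
- mitre_box: fixed wooden mitre box with a stop rail, 310 mm long (y -190 to +120), 84 deep; origin on the table, under the channel's middle; +y along the channel from the stop's end to the saw end (about world +y, the robot's left), +x away from the robot. Channel 40 mm wide (x -20 to 20), floor 12 mm above the table; slotted walls 12 mm thick, 54 high on both sides, y +10 to +100 mm
- middle_notch (a point): middle notch of the rail, at its top: mitre_box x 28, y -81, z 44 mm. The rail, at the channel's far side, y -185 to +6 mm, is an aluminium fence (x 20 to 36, 36 mm high) with a steel rib 8 mm wide on it, up to 44 mm; the near side is open there. Notches: gaps of 10 mm in the rib, centred at y -116 (outer), -81 (middle), -46 (inner)
- length_stop (a joint): the stop's place on the rail in m, growing towards the saw slots; range 0 to 0.130; starts at 0 to 0.020, outside all notches. Its plunger drops into notches at 0.042 (outer), 0.077 (middle), 0.112 (inner). It slides at about 2 N, is drawn in over the last 4 mm, centres itself, and about 12 N push it out again, either way
- stop_centre (a point): centre of the stop's block: aluminium, in the channel, 37 mm wide (x), 32 long (y), 14 to 51 mm above the table, axes as mitre_box. Behind it a saddle rides over the rib, up to 62 mm, with a small black plunger knob on top up to 73 mm, which falls nearly 3 mm in a notch
- stop_outer_face (a point): centre of the block's outer upright face (towards mitre_box -y), 32 mm above the table: the face to push
- stop_inner_face (a point): centre of the block's inner upright face (towards mitre_box +y), against which the strip comes to rest
- strip_saw_end (a point): centre of the end face of the moulding strip that sticks out at the saw end: the face to push, 9 mm above the channel floor; axes of the strip. Loose wooden strip lying on the channel floor: 200 mm long (y), 36 wide, 14 high with a rib to 18 mm along its far side, 0.08 to 0.17 kg. The face reaches from 12 to 26 mm above the table
- strip_stop_end (a point): centre of the strip's other end face (towards mitre_box -y), which comes to rest against the stop
- offcut: bystander: short offcut of the same moulding, 75 mm long, behind the mitre box
- tape: bystander: roll of masking tape, 100 mm across, 25 mm high, behind the mitre box
- pencil: bystander: red pencil, 142 mm long, near the front edge of the table
- paint_tube: bystander: white paint tube, 106 mm long, 26 mm high, left of the mitre box
- jar: bystander: jar with a black lid, 56 mm across, 75 mm high, right of the mitre box
- scissors: bystander: green scissors, 206 mm long, far behind the mitre box
- marker: bystander: marker pen, 135 mm long, right of the mitre box

How it is judged:
By the outcome, as a careful person would: the job done as asked, in the order asked, and still so for the second after the job is handed in, with the robot touching nothing.
It also fails if it takes over 51 s, if anything falls off the work surface, if the arm or the gripper's body presses on something with over 40 N, if the wrist force passes 120 N, or if a joint passes its speed limit or range.

## Working session

There is one attempt and no reset: what is moved stays moved. The work goes in short steps, Python scripts to look and compute and a tool call to move; the robot and the scene stay as the last step left them, time stands still between calls to the robot, and variables do not carry over. Pictures are saved under pics/ and viewed, at most 10 in all, crops included, and the job is handed in when it is done.

Besides the shell and the picture viewer there is one more tool, called after "Emit:" as name(argument=value, ...), one argument or row to a line, values as JSON. servo_tool: Moves the arm, as the interface text tells. Its arguments: {"type":"object","properties":{"plan":{"type":"array","items":{"type":"array","items":{"type":"number"}}},"force":{"type":"number"}},"required":["plan"]}

```bash
mkdir -p pics; cat > h.py <<'E'
from workcell import bot
import numpy as np, cv2
def ray(f,u,v):
    d=np.linalg.inv(f["mtx"])@np.array([u,v,1.]); R=np.array(f["R"]); return -R.T@np.array(f["t"]), R.T@d
def onz(f,u,v,z):
    c,d=ray(f,u,v); return c+d*(z-c[2])/d[2]
def proj(f,X):
    p=np.array(f["mtx"])@(np.array(f["R"])@np.array(X)+np.array(f["t"])); return p[:2]/p[2]
E
python3 - <<'E'
from h import *
for n in("top","side"):
    f=bot.grab_frame(n); cv2.imwrite(f"pics/{n}0.png",f["frame"]); print(n,ray(f,320,200))
o=bot.observe(); print(o["clock"],o["position"],o["tool_rot"],o["grip_width"],o["force"])
E
```

```text
top (array([ 0.3298995 , -0.18445329,  1.04178065]), array([ 0.22118608, -0.03430922, -0.97466907]))
side (array([ 0.136181  , -1.22376648,  0.78449918]), array([ 0.33565123,  0.7732172 , -0.53813258]))
0.1 [0.22465275 0.58289352 0.20928815] [-3.14057372e+00  7.23664586e-05  2.77378879e+00] 0.08534612499425928 [-0.31278017  0.0757133   0.11793207]
```

View pics/top0.png

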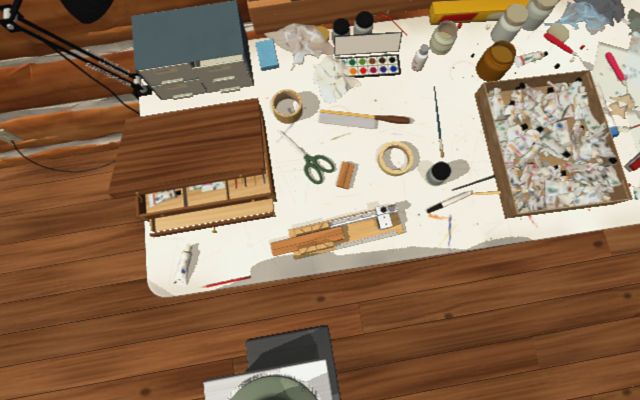

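View pics/side0.png

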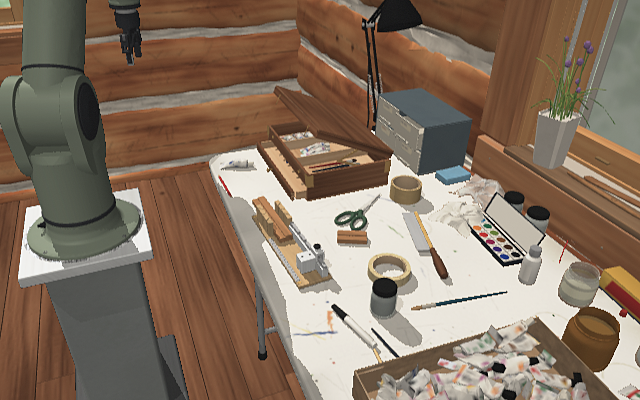

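The top view shows the mitre box at about (270–405, 205–257), with the stop near (385, 215) and the strip from about (272, 247) to (347, 235). The side view shows the same parts. I'll enlarge both.

```bash
python3 - <<'E'
import cv2,numpy as np
a=cv2.imread("pics/top0.png")[195:265,260:415]; b=cv2.imread("pics/side0.png")[180:300,245:345]
cv2.imwrite("pics/c1.png",cv2.resize(a,None,fx=5,fy=5,interpolation=cv2.INTER_CUBIC))
cv2.imwrite("pics/c2.png",cv2.resize(b,None,fx=5,fy=5,interpolation=cv2.INTER_CUBIC))
E
```

```text
(no output)
```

View pics/c1.png

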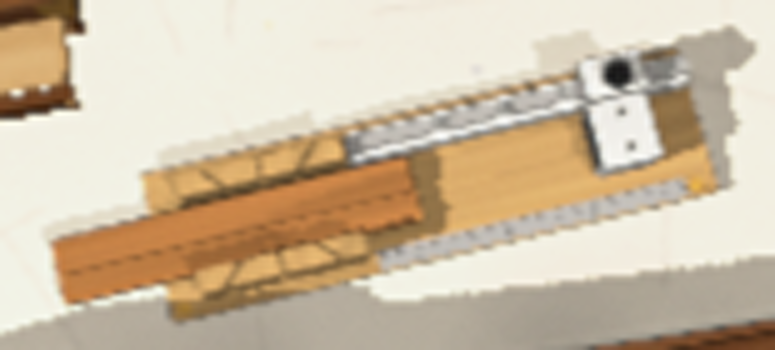

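View pics/c2.png

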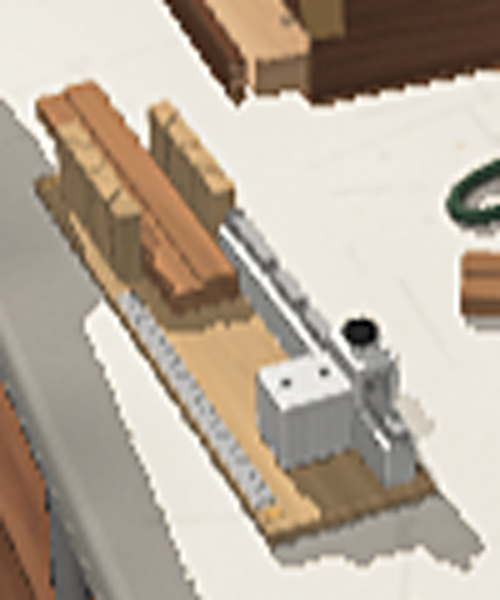

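The enlarged crops show:
- **Stop block top:** corners at crop (585,108), (650,95), (663,158), (600,172).
- **Near base edge:** (170,318) to (715,190).
- **Strip:** saw end from (52,240) to (65,300), stop end from (410,165) to (425,220).

Next I'll turn these into positions.

```bash
cat > m.py <<'E'
from h import *
f=bot.grab_frame("top"); s=bot.grab_frame("side")
P=lambda u,v,z: onz(f,260+(u-2)/5,195+(v-2)/5,z)[:2]
Q=lambda u,v,z: onz(s,245+(u-2)/5,180+(v-2)/5,z)[:2]
pts=dict(baseNL=P(170,318,.012),baseNR=P(715,190,.012),b1=P(585,108,.051),b2=P(650,95,.051),b3=P(663,158,.051),b4=P(600,172,.051),
 knob=P(618,72,.073),sawF=P(52,240,.030),sawN=P(65,302,.026),stF=P(410,165,.030),stN=P(423,220,.026),
 wallFL=P(143,172,.054),wallFR=P(346,133,.054),railR0=P(348,150,.036),
 S_b1=Q(350,368,.051),S_b2=Q(260,372,.051),S_b3=Q(282,420,.051),S_knob=Q(360,328,.073),S_sawF=Q(92,82,.030),S_sawN=Q(38,100,.026),S_baseNR=Q(275,540,.012),S_baseFR=Q(435,490,.012),S_stN=Q(180,300,.026),S_stF=Q(237,270,.030))
for k,v in pts.items(): print(k,(v*1000).round(1))
d=pts["baseNL"]-pts["baseNR"]; print(np.linalg.norm(d),np.degrees(np.arctan2(-d[0],d[1])))
d=pts["sawN"]-pts["stN"];print(np.linalg.norm(d),np.degrees(np.arctan2(-d[0],d[1])))
d=pts["sawF"]-pts["stF"];print(np.linalg.norm(d),np.degrees(np.arctan2(-d[0],d[1])))
E
python3 m.py
```

```text
baseNL [ 416.  -122.2]
baseNR [ 433.4 -429.4]
b1 [ 484.6 -361.3]
b2 [ 485.6 -397.1]
b3 [ 451.  -396.6]
b4 [ 449.4 -362. ]
knob [ 497.1 -378.4]
sawF [466.6 -67. ]
sawN [432.9 -68.7]
stF [ 473.5 -264.8]
stN [ 443.2 -266.5]
wallFL [ 490.8 -122.5]
wallFR [ 492.8 -232.4]
railR0 [ 486.4 -232.7]
S_b1 [ 493.9 -375.7]
S_b2 [ 454.2 -363.4]
S_b3 [ 451.4 -399.1]
S_knob [ 498.5 -375.7]
S_sawF [466.3 -63.7]
S_sawN [434.6 -64.8]
S_baseNR [ 435.5 -431.7]
S_baseFR [ 515.5 -427. ]
S_stN [ 448.1 -266.7]
S_stF [ 481.1 -258.5]
0.3076996032358263 3.2408160045945436
0.19803968489610727 2.9819479899975656
0.1979170388988734 1.9930251315841858
```

Emit:
servo_tool(
  plan=[
    [0,-5,-5,-2,0,0,-4],
    [0,-10,-10,-4,0,0,-8],
    [0,-14,-14,-6,0,0,-12],
    [0,-18,-18,-6,0,0,-16],
    [0,-22,-22,-6,0,0,-20],
    [0,-26,-26,-6,0,0,-24.3],
    [0,-30,-30,-6,0,0,-24.3],
    [0,-33.5,-34,-6,0,0,-24.3],
    [0,-36.5,-37.5,-6,0,0,-24.3],
    [0,-36.5,-37.5,-6,0,0,-24.3],
  ],
  force=40,
)

```text
clock: 1.2
position: [0.4197, 0.1284, 0.2698]
tool_rot: [3.141, 0.001, -3.085]
force: [0.6, 0.8, 1.3]
grip_width: 0.0
finger_force: 0.0
```

```bash
cat >> h.py <<'E'
from scipy.spatial.transform import Rotation as Ro
YAW=np.radians(3.1)
def go(X,yaw=np.pi+YAW):
    o=bot.observe(); R=Ro.from_euler('xyz',o["tool_rot"]); T=Ro.from_euler('xyz',[np.pi,0,yaw])
    print(o["clock"],np.round(o["position"]*1000,1),"F",np.round(o["force"],1),"rot",np.round(np.degrees(o["tool_rot"]),2),"shift cm",np.round(R.inv().apply(np.array(X)-o["position"])*100,2),"turn",np.round(np.degrees((R.inv()*T).as_rotvec()),2),"q",np.round(o["qpos"],2),o["grip_width"])
E
python3 -c "
from h import *
go([.462,-.445,.15])"
```

```text
1.2 [419.7 128.4 269.8] F [0.6 0.8 1.3] rot [ 1.7998e+02  3.0000e-02 -1.7677e+02] shift cm [ -0.99 -57.49  11.96] turn [0.02 0.03 0.13] q [-0.53  0.15  0.11  1.99 -0.02  1.    1.22] 4.557180330992023e-05
```

Emit:
servo_tool(
  plan=[
    [0,0,-5,0,0,0,0],
    [0,0,-10,0,0,0,0],
    [0,0,-15,0,0,0,0],
    [0,0,-20,0,0,0,0],
    [0,0,-25,0,0,0,0],
    [0,0,-30,0,0,0,0],
    [0,0,-35,2,0,0,0],
    [0,0,-40,4,0,0,0],
    [0,0,-45,6,0,0,0],
    [0,0,-50,8,0,0,0],
  ],
)

```text
clock: 2.2
position: [0.4466, -0.3564, 0.1943]
tool_rot: [3.142, 0.0, -3.085]
force: [2.1, 0.3, 0.2]
grip_width: -0.0005
finger_force: 0.0
```

Emit:
servo_tool(
  plan=[
    [0,0,-4,3,0,0,0],
    [0,0,-4.5,4,0,0,0],
    [0,0,-4.5,4,0,0,0],
    [0,0,-4.5,4,0,0,0],
    [0,0,-4.5,4,0,0,0],
    [0,0,-4.5,4,0,0,0],
  ],
)

```text
clock: 2.8
position: [0.4501, -0.3987, 0.1564]
tool_rot: [-3.141, 0.002, -3.084]
force: [0.4, 0.8, 0.9]
grip_width: 0.0001
finger_force: 0.0
```

```bash
python3 -c "
from h import *
go([.465,-.440,.031])
f=bot.grab_frame('top'); w=bot.grab_frame('wrist')
cv2.imwrite('pics/a1.png',np.vstack([cv2.resize(f['frame'][160:280,230:470],(800,400)),cv2.resize(w['frame'],(320,200),interpolation=cv2.INTER_AREA) @np.eye(3) if 0 else np.hstack([cv2.resize(w['frame'],(320,200)),np.zeros((200,480,3),np.uint8)])]))"
```

```text
2.8 [ 450.1 -398.7  156.4] F [0.4 0.8 0.9] rot [-1.7996e+02  9.0000e-02 -1.7669e+02] shift cm [-1.23 -4.2  12.54] turn [-0.04  0.09  0.21] q [ 0.39  0.57  0.35  1.73 -0.24  0.88  2.47] 8.259437800244192e-05
```

View pics/a1.png

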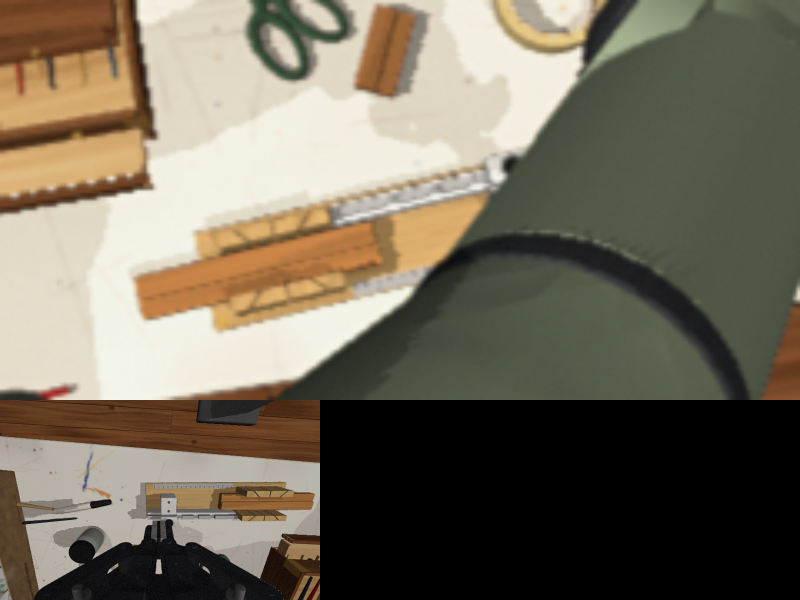

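The stop's knob is at about (510,162) in the upper panel, and the arm hides the block. Joint 7 is near its limit, so I'll turn the tool +90° to put tool x along box +y.

Emit:
servo_tool(
  plan=[
    [0,0,0,0,0,0,8.5],
    [0,0,0,0,0,0,17],
    [0,0,0,0,0,0,25.5],
    [0,0,0,0,0,0,34],
    [0,0,0,0,0,0,42.5],
    [0,0,0,0,0,0,51],
    [0,0,0,0,0,0,59.5],
    [0,0,0,0,0,0,68],
    [0,0,0,0,0,0,76.5],
    [0,0,0,0,0,0,85],
  ],
)

```text
clock: 3.9
position: [0.4496, -0.3991, 0.1556]
tool_rot: [3.141, 0.0, 1.709]
force: [0.1, 0.1, -0.2]
grip_width: -0.0001
finger_force: 0.0
```

Emit:
servo_tool(
  plan=[
    [0,0,0,0,0,0,5],
    [0,0,0,0,0,0,5],
    [0,0,0,0,0,0,5],
    [0,0,0,0,0,0,5],
  ],
)

```text
clock: 4.3
position: [0.4493, -0.3994, 0.1554]
tool_rot: [3.141, -0.0, 1.63]
force: [-0.4, 0.3, 0.6]
grip_width: 0.0002
finger_force: 0.0
```

```bash
python3 -c "
from h import *
go([.465,-.445,.031],np.pi/2+YAW)
o=bot.observe();w=bot.grab_frame('wrist');s=bot.grab_frame('side')
np.savez('w.npz',f=w['frame'],K=w['mtx'],T=w['T_tool_cam'],p=o['position'],r=o['tool_rot'])
cv2.imwrite('pics/w1.png',w['frame'])"
```

```text
4.3 [ 449.3 -399.4  155.4] F [-0.4  0.3  0.6] rot [179.98  -0.    93.37] shift cm [-4.64  1.29 12.44] turn [ 0.02 -0.    0.27] q [ 0.13  0.68  0.77  1.75 -0.57  0.95  1.19] 0.00019567853154419898
```

View pics/w1.png

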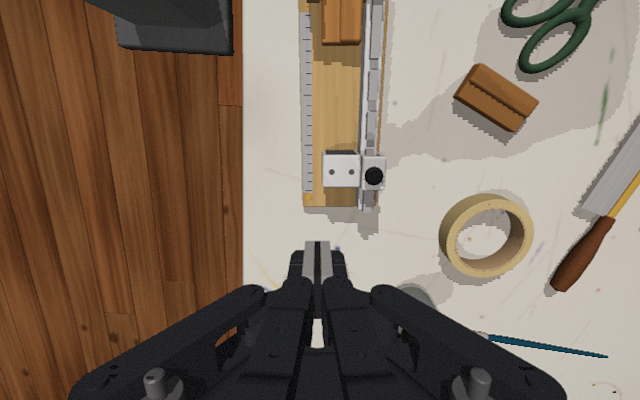

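The wrist view shows the block top at about (322–360, 157–187), the knob at (374,176), and the base's outer end at row 206.

```bash
cat >> h.py <<'E'
def wray(w,u,v,z):
    T=w['T']; R=Ro.from_euler('xyz',w['r']).as_matrix(); c=R@T[:3,3]+w['p']; d=R@T[:3,:3]@np.linalg.inv(w['K'])@np.array([u,v,1.]); return c+d*(z-c[2])/d[2]
O0=None
E
python3 - <<'E'
from h import *
w=np.load('w.npz')
c=wray(w,302,206.5,.012)
ey=np.array([-np.sin(YAW),np.cos(YAW),0]); ex=np.array([np.cos(YAW),np.sin(YAW),0])
for n,u,v,z in[("baseNR",302,206.5,.012),("baseFR",378,206.5,.012),("nearedgeTop",301,10,.012),("blkOutN",322,187,.051),("blkOutF",360,187,.051),("blkInN",322,157,.051),("knob",374,176,.073),("stripEndN",324,44,.026),("stripEndF",361,43,.030)]:
    p=wray(w,u,v,z); print(n,(p*1000).round(1),"box y",round((p-c)@ey*1000-190,1),"dx",round((p-c)@ex*1000,1))
E
```

```text
baseNR [ 433.7 -427.6   12. ] box y -190.0 dx 0.0
baseFR [ 520.1 -422.6   12. ] box y -189.7 dx 86.6
nearedgeTop [ 424.7 -234.    12. ] box y 3.8 dx 1.5
blkOutN [ 453.7 -392.8   51. ] box y -156.3 dx 21.8
blkOutF [ 490.6 -390.6   51. ] box y -156.1 dx 58.8
blkInN [ 451.8 -363.6   51. ] box y -127.0 dx 21.6
knob [ 498.1 -374.1   73. ] box y -140.1 dx 67.2
stripEndN [ 447.8 -263.8   26. ] box y -27.1 dx 22.9
stripEndF [ 481.1 -261.8   30. ] box y -27.0 dx 56.3
```

Emit:
servo_tool(
  plan=[
    [0,-2.7,2.3,0,0,0,0.3],
    [0,-2.7,2.3,3,0,0,0.3],
    [0,-2.7,2.3,7,0,0,0.3],
    [0,-2.7,2.3,10,0,0,0.3],
    [0,-2.7,2.3,12,0,0,0.3],
    [0,-2.7,2.3,12,0,0,0.3],
    [0,-2.7,2.3,12,0,0,0.3],
    [0,-2.7,2.3,12,0,0,0.3],
  ],
)

```text
clock: 5.2
position: [0.4742, -0.4258, 0.0367]
tool_rot: [3.14, 0.001, 1.622]
force: [0.2, -0.0, 0.0]
grip_width: 0.0001
finger_force: 0.0
```

```bash
python3 -c "
from h import *
go([.4735,-.405,.035],np.pi/2+YAW)"
```

```text
5.2 [ 474.2 -425.8   36.7] F [ 0.2 -0.   0. ] rot [1.7992e+02 7.0000e-02 9.2940e+01] shift cm [2.08 0.04 0.16] turn [ 0.08  0.07 -0.16] q [ 0.24  0.87  0.64  1.71 -0.69  0.8   1.26] 0.00010433380303192423
```

Emit:
servo_tool(
  plan=[
    [0,0.6,0,0,0,0,0],
    [0,1.2,0,0,0,0,0],
    [0,1.6,0,0,0,0,0],
    [0,2.0,0,0,0,0,0],
    [0,2.3,0,0,0,0,0],
    [0,2.6,0,0,0,0,0],
    [0,2.9,0,0,0,0,0],
    [0,3.2,0,0,0,0,0],
    [0,3.5,0,0,0,0,0],
    [0,3.7,0,0,0,0,0],
  ],
)

```text
clock: 6.2
position: [0.4718, -0.3879, 0.0352]
tool_rot: [-3.142, -0.0, 1.622]
force: [0.6, -1.2, -0.3]
grip_width: 0.0004
finger_force: 0.0
```

Emit:
servo_tool(
  plan=[
    [0,0.1,0,0,0,0,0],
    [0,0.2,0,0,0,0,0],
  ],
)

```text
clock: 6.4
position: [0.4717, -0.3862, 0.0352]
tool_rot: [3.142, 0.0, 1.622]
force: [-0.6, 0.3, 0.0]
grip_width: 0.0003
finger_force: 0.0
```

Emit:
servo_tool(
  plan=[
    [0,0.1,0,0,0,0,0],
    [0,0.2,0,0,0,0,0],
  ],
)

```text
clock: 6.6
position: [0.4716, -0.3843, 0.0352]
tool_rot: [3.142, 0.0, 1.622]
force: [1.1, 0.8, 0.2]
grip_width: -0.0001
finger_force: 0.0
```

Emit:
servo_tool(
  plan=[
    [0,0.1,0,0,0,0,0],
    [0,0.2,0,0,0,0,0],
  ],
)

```text
clock: 6.8
position: [0.4715, -0.3822, 0.0352]
tool_rot: [-3.142, 0.0, 1.622]
force: [-0.7, -0.6, -0.5]
grip_width: -0.0
finger_force: 0.0
```

Emit:
servo_tool(
  plan=[
    [0,0.05,0,0,0,0,0],
    [0,0.1,0,0,0,0,0],
  ],
)

```text
clock: 7.0
position: [0.4715, -0.3812, 0.0352]
tool_rot: [-3.142, 0.0, 1.622]
force: [0.1, -0.9, 0.5]
grip_width: -0.0002
finger_force: 0.0
```

Emit:
servo_tool(
  plan=[
    [0,0.05,0,0,0,0,0],
    [0,0.1,0,0,0,0,0],
  ],
)

```text
clock: 7.2
position: [0.4714, -0.3802, 0.0352]
tool_rot: [3.142, 0.0, 1.622]
force: [0.6, -0.9, 0.5]
grip_width: -0.0003
finger_force: 0.0
```

Emit:
servo_tool(
  plan=[
    [0,0.05,0,0,0,0,0],
    [0,0.1,0,0,0,0,0],
  ],
)

```text
clock: 7.4
position: [0.4713, -0.3792, 0.0352]
tool_rot: [-3.142, 0.0, 1.622]
force: [-0.1, -0.1, -0.5]
grip_width: 0.0001
finger_force: 0.0
```

Emit:
servo_tool(
  plan=[
    [0,0.05,0,0,0,0,0],
    [0,0.1,0,0,0,0,0],
  ],
)

```text
clock: 7.6
position: [0.4713, -0.3782, 0.0352]
tool_rot: [3.142, 0.0, 1.622]
force: [0.6, -0.3, -0.5]
grip_width: 0.0001
finger_force: 0.0
```

Emit:
servo_tool(
  plan=[
    [0,0.05,0,0,0,0,0],
    [0,0.1,0,0,0,0,0],
  ],
)

```text
clock: 7.8
position: [0.4712, -0.3772, 0.0352]
tool_rot: [-3.142, -0.0, 1.622]
force: [-0.7, 0.8, 0.1]
grip_width: -0.0001
finger_force: 0.0
```

Emit:
servo_tool(
  plan=[
    [0,0.05,0,0,0,0,0],
    [0,0.1,0,0,0,0,0],
  ],
)

```text
clock: 8.0
position: [0.4712, -0.3762, 0.0352]
tool_rot: [-3.142, -0.0, 1.622]
force: [0.7, -0.1, 0.6]
grip_width: -0.0002
finger_force: 0.0
```

```bash
cat >> h.py <<'E'
def wf():
    o=bot.observe();w=bot.grab_frame('wrist'); return dict(f=w['frame'],K=w['mtx'],T=w['T_tool_cam'],p=o['position'],r=o['tool_rot'])
E
python3 -c "
from h import *
w=wf(); s=bot.grab_frame('side')
cv2.imwrite('pics/w2.png',np.hstack([cv2.resize(w['f'][0:260,220:480],(400,400)),cv2.resize(s['frame'][180:300,245:345],(333,400),interpolation=cv2.INTER_CUBIC)]))
np.savez('w.npz',**w)"
```

```text
(no output)
```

View pics/w2.png

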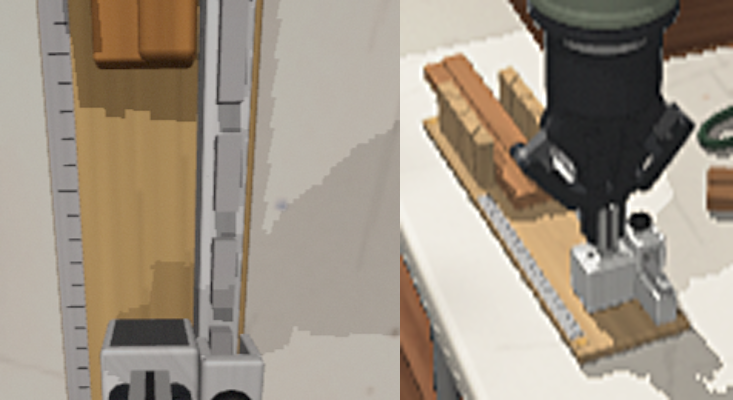

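The side crop shows the block at about (600,280), still at its starting pixel, with the fingers ending on or behind its top at (605,250). So the stop has not moved. I need to check where the fingertip really is.

```bash
python3 - <<'E'
from h import *
w=np.load('w.npz'); s=bot.grab_frame('side'); o=bot.observe()
Ti=np.linalg.inv(w['T'])
for X in [(0,0,0),(.011,0,0),(0,0,-.019)]:
    c=Ti[:3,:3]@np.array(X)+Ti[:3,3]; q=w['K']@c; print('wrist px',X,(q[:2]/q[2]).round(1))
p=o['position']
for dz in(0,.016,.03): print('side px',dz,proj(s,p+[0,0,dz]).round(1), 'crop',((proj(s,p+[0,0,dz])-[245,180])*3.333+[400,0]).round())
print(w['T'].round(3), p)
# block corners predicted at initial position
ey=np.array([-np.sin(YAW),np.cos(YAW),0]); ex=np.array([np.cos(YAW),np.sin(YAW),0])
for n,P in [('start',np.array([.472,-.378,.051])),('outer',np.array([.472,-.378,.051])+.024*ey)]:
    for a,b in((-1,-1),(1,-1),(-1,1),(1,1)): print(n,a,b,((proj(s,P+a*.0185*ex+b*.016*ey)-[245,180])*3.333+[400,0]).round())
    print(n,'knob',((proj(s,P+.028*ex+[0,0,.022])-[245,180])*3.333+[400,0]).round())
cv2.imwrite('pics/s3.png',cv2.resize(s['frame'][215:285,270:360],(800,622),interpolation=cv2.INTER_CUBIC)[:600])
E
```

```text
wrist px (0, 0, 0) [317.2 240.3]
wrist px (0.011, 0, 0) [317.2 224.1]
wrist px (0, 0, -0.019) [317.2 255. ]
side px 0 [305.5 260.9] crop [602. 270.]
side px 0.016 [305.5 255.5] crop [602. 252.]
side px 0.03 [305.6 250.7] crop [602. 236.]
[[-0.001 -0.952 -0.306  0.08 ]
 [ 1.    -0.001 -0.001  0.   ]
 [ 0.001 -0.306  0.952 -0.164]
 [ 0.     0.     0.     1.   ]] [ 0.47124003 -0.37617276  0.03523379]
start -1 -1 [589. 274.]
start 1 -1 [638. 260.]
start -1 1 [570. 247.]
start 1 1 [618. 233.]
start knob [641. 217.]
outer -1 -1 [574. 253.]
outer 1 -1 [623. 240.]
outer -1 1 [556. 227.]
outer 1 1 [604. 214.]
outer knob [626. 198.]
```

View pics/s3.png

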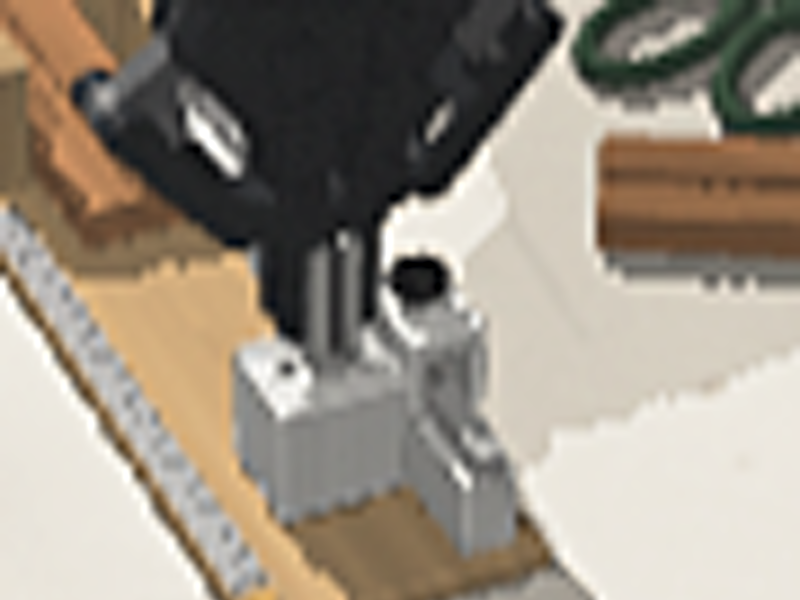

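The close-up shows the block at about (320,450) with its knob at (418,278), both at the starting place. The fingers end at (335,360), where the block's top surface would hide or support them. I'll check this against the wrist image numerically.

```bash
python3 - <<'E'
from h import *
w=np.load('w.npz'); g=cv2.cvtColor(w['f'],cv2.COLOR_BGR2GRAY)
for u in(295,317,340,370): print(u,list(g[200:290:3,u]))
print('row 232',list(g[232,280:400:4])); print('row 250',list(g[250,280:400:4]))
for n,u,v,z in(("inner top edge",300,224,.051),("inner bottom?",300,208,.014),("saddle inner edge",365,236,.062),("knob",373,258,.073)):
    print(n,(wray(w,u,v,z)*1000).round(1))
go([.4735,-.405,.035],np.pi/2+YAW)
# knob by darkness in side view
s=bot.grab_frame('side'); gs=cv2.cvtColor(s['frame'],cv2.COLOR_BGR2GRAY)[238:256,308:330]; v,u=np.where(gs<50); print('knob side',u.mean()+308,v.mean()+238,onz(s,u.mean()+308,v.mean()+238,.072))
s0=cv2.imread('pics/side0.png'); gs=cv2.cvtColor(s0,cv2.COLOR_BGR2GRAY)[238:256,308:330]; v,u=np.where(gs<50); print('knob side0',u.mean()+308,v.mean()+238)
E
```

```text
295 [np.uint8(141), np.uint8(142), np.uint8(134), np.uint8(63), np.uint8(46), np.uint8(55), np.uint8(51), np.uint8(57), np.uint8(71), np.uint8(178), np.uint8(173), np.uint8(159), np.uint8(161), np.uint8(159), np.uint8(157), np.uint8(185), np.uint8(186), np.uint8(44), np.uint8(30), np.uint8(27), np.uint8(37), np.uint8(30), np.uint8(29), np.uint8(29), np.uint8(37), np.uint8(31), np.uint8(29), np.uint8(27), np.uint8(34), np.uint8(30)]
317 [np.uint8(118), np.uint8(116), np.uint8(122), np.uint8(55), np.uint8(56), np.uint8(57), np.uint8(55), np.uint8(56), np.uint8(73), np.uint8(178), np.uint8(168), np.uint8(158), np.uint8(156), np.uint8(158), np.uint8(22), np.uint8(29), np.uint8(26), np.uint8(23), np.uint8(25), np.uint8(27), np.uint8(20), np.uint8(23), np.uint8(22), np.uint8(27), np.uint8(22), np.uint8(25), np.uint8(34), np.uint8(30), np.uint8(28), np.uint8(27)]
340 [np.uint8(114), np.uint8(110), np.uint8(111), np.uint8(124), np.uint8(116), np.uint8(81), np.uint8(54), np.uint8(54), np.uint8(88), np.uint8(183), np.uint8(166), np.uint8(160), np.uint8(160), np.uint8(159), np.uint8(155), np.ui
[... 1285 characters left out ...]
117), np.uint8(120), np.uint8(28), np.uint8(36), np.uint8(141), np.uint8(152), np.uint8(106), np.uint8(144), np.uint8(161), np.uint8(160), np.uint8(161), np.uint8(160), np.uint8(156), np.uint8(159), np.uint8(157), np.uint8(161), np.uint8(153), np.uint8(185), np.uint8(181)]
inner top edge [ 460.7 -359.    51. ]
inner bottom? [ 458.7 -362.7   14. ]
saddle inner edge [ 495.5 -359.4   62. ]
knob [ 498.4 -366.1   73. ]
8.15 [ 471.2 -376.2   35.2] F [ 0.2 -0.2 -0.1] rot [180.    -0.    92.93] shift cm [-2.89  0.08  0.02] turn [ 0.   -0.   -0.17] q [ 0.16  0.83  0.64  1.8  -0.71  0.75  1.24] -0.00015471994626884477
knob side 313.54 243.92 [ 0.49426902 -0.36757955  0.072     ]
knob side0 316.5 246.0
```

```bash
python3 - <<'E'
from h import *
s0=cv2.imread('pics/side0.png'); s=bot.grab_frame('side')['frame']
for (x0,y0,x1,y1) in((295,255,322,276),(308,239,328,254),(318,258,330,280),(255,270,290,290)):
    t=s0[y0:y1,x0:x1]; r=cv2.matchTemplate(s[y0-14:y1+8,x0-12:x1+8],t,cv2.TM_CCOEFF_NORMED); _,m,_,l=cv2.minMaxLoc(r); print((x0,y0),'shift',l[0]-12,l[1]-14,round(m,3))
f=bot.grab_frame('top')
w=np.load('w.npz')['f']
cv2.imwrite('pics/w4.png',np.hstack([cv2.resize(w[190:290,270:400],(520,400),interpolation=cv2.INTER_CUBIC),cv2.resize(s0[235:285,285:335],(280,400),interpolation=cv2.INTER_CUBIC)]))
E
```

```text
(295, 255) shift 0 0 0.801
(308, 239) shift 0 0 0.642
(318, 258) shift 0 0 0.979
(255, 270) shift -12 8 0.81
```

View pics/w4.png

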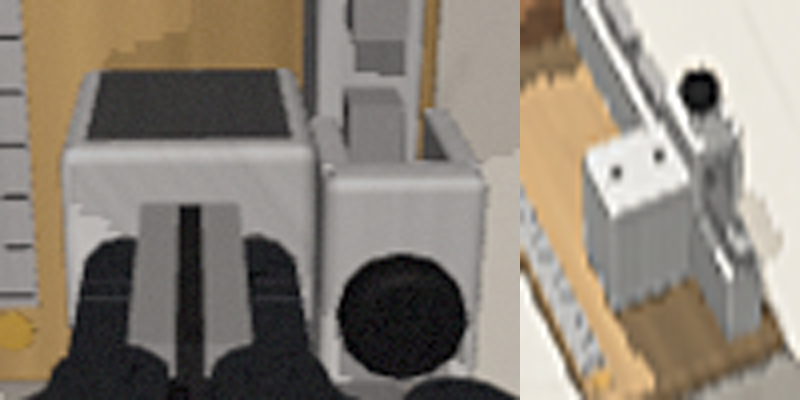

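The wrist crop shows:
- **Block top:** columns 65–315, inner edge at row 150.
- **Knob:** centre (403,315).
- **Fingertips:** fully visible at row 203, so they lie above the block top.

The known widths will test the true camera height.

```bash
python3 - <<'E'
from h import *
w=np.load('w.npz')
U=lambda u,v,z:wray(w,270+u/4-.4,190+v/4-.4,z)
for z in(.051,.041,.035,.031):
    a=U(63,152,z);b=U(316,152,z); print(z,'block width',np.linalg.norm(a-b)*1000,'inner edge',(a*1000).round(1))
for z in(.073,.070,.057,.051):
    a=U(403,315,z); print(z,'knob',(a*1000).round(1))
for z in (.044,.028): print(z,'rib',np.linalg.norm(U(345,95,z)-U(405,95,z))*1000)
o=bot.observe(); print(o['qpos'],o['joint_efforts'].round(1) if hasattr(o['joint_efforts'],'round') else o['joint_efforts'])
E
```

```text
0.051 block width 35.58286835207312 inner edge [ 452.5 -361.6   51. ]
0.041 block width 37.984321668078195 inner edge [ 451.5 -366.    41. ]
0.035 block width 39.42519365768123 inner edge [ 450.9 -368.6   35. ]
0.031 block width 40.38577498408328 inner edge [ 450.5 -370.3   31. ]
0.073 knob [ 497.8 -372.    73. ]
0.07 knob [ 498.5 -373.8   70. ]
0.057 knob [ 501.6 -381.6   57. ]
0.051 knob [ 503.1 -385.2   51. ]
0.044 rib 8.69135451507645
0.028 rib 9.58753082063118
[ 0.16004101  0.83371377  0.64118604  1.80462718 -0.7089139   0.7481348
  1.23728376] [ -0.  -95.6  22.  -22.4   0.    0.   -0. ]
```

Emit:
servo_tool(
  plan=[
    [0,-1,0,0,0,0,0],
    [0,-2,0,0,0,0,0],
    [0,-3,0,0,0,0,0],
    [0,-4,0,0,0,0,0],
    [0,-5,0,0,0,0,0],
    [0,-5,0,0,0,0,0],
    [0,-5,0,0,0,0,0],
  ],
)

```text
clock: 9.0
position: [0.4736, -0.4262, 0.0351]
tool_rot: [-3.141, -0.0, 1.621]
force: [-0.2, -0.1, -0.0]
grip_width: 0.0002
finger_force: 0.0
```

```bash
python3 - <<'E'
from h import *
s0=cv2.imread('pics/side0.png'); o=bot.observe(); S=bot.grab_frame('side'); s=S['frame']; p=o['position']; print(p,o['force'].round(1))
print('TCP proj',proj(S,p),'z+16',proj(S,p+[0,0,.016]))
d=np.abs(s.astype(int)-s0).sum(2); 
for v in range(245,292,2): 
    print(v,''.join('#' if x>60 else '.' for x in d[v,285:345]), ''.join('%x'%(x//16) for x in cv2.cvtColor(s,cv2.COLOR_BGR2GRAY)[v,295:325]))
w=wf(); np.savez('w2.npz',**w); cv2.imwrite('pics/s5.png',np.hstack([cv2.resize(s[230:300,275:345],(400,400),interpolation=cv2.INTER_CUBIC),cv2.resize(w['f'][180:300,250:370],(400,400),interpolation=cv2.INTER_CUBIC)]))
E
```

```text
[ 0.47356394 -0.42624354  0.03508388] [-0.2 -0.1 -0. ]
TCP proj [314.63111651 274.07749463] z+16 [314.73302776 268.56769194]
245 ......############....#######......##############.########## 222221139fe6121222222222122222
247 ........#####################...#.#############...########## 112222221177211222222232222222
249 ...........###################################.....######### 941122222223333222212232222211
251 .............###########################..........########## bba821122222222222222222222119
253 ................######################..........############ abcded61122222222222221122126b
255 .................################..##..........############# a8eeefeb9300111222213247621589
257 ......................###########.###.........############## b97dfecaefeef5212215761573158a
259 ......................########.##..###.......############### b988afeeeeeef5112216760673158a
261 .......................#######.##.####.......############### b98887fda98883112227760773148c
263 .......................#######..##.#####.......############# bb8888988877864122267617711854
265 ...........
[... 628 characters left out ...]
8babbbc666777776465555544755
279 ....................................#....................... ccaa9bbbbc99667776666777675555
281 ............................................................ a8ababaabbbbb96677776676665566
283 ............................................................ 58a9aa9bbbbbab677666656878aaa9
285 ............................................................ f76aaaaa8665566566788aaaaaaaa9
287 ............................................................ efc55555568888aaaaaaaaa9aaaa99
289 ............................................................ eefd58888aaaa9999999aa99999999
291 ............................................................ eeefd999999999ddddd999999dddcf
```

The diff map shows the finger silhouette ending at about row 268, against row 274 predicted for the TCP. So the real tips are about 16 mm higher than reported, and they passed over the block without touching it. I'll lower by 17 mm, still above the 12 mm floor, and check again.

Emit:
servo_tool(
  plan=[
    [0,0,0,0.5,0,0,0],
    [0,0,0,1,0,0,0],
    [0,0,0,1.4,0,0,0],
    [0,0,0,1.7,0,0,0],
    [0,0,0,1.7,0,0,0],
    [0,0,0,1.7,0,0,0],
  ],
)

```text
clock: 9.7
position: [0.4737, -0.4262, 0.0182]
tool_rot: [-3.141, 0.0, 1.622]
force: [0.7, -0.4, 0.1]
grip_width: -0.0
finger_force: 0.0
```

```bash
python3 - <<'E'
from h import *
s0=cv2.imread('pics/side0.png'); o=bot.observe(); S=bot.grab_frame('side'); s=S['frame']; p=o['position']; print(p,o['force'].round(1))
print('TCP proj',proj(S,p),'z+16',proj(S,p+[0,0,.016]))
for v in range(257,292,2): 
    print(v,''.join('%x'%(x//16) for x in cv2.cvtColor(s,cv2.COLOR_BGR2GRAY)[v,290:335]))
w=wf(); np.savez('w2.npz',**w); cv2.imwrite('pics/s6.png',np.hstack([cv2.resize(s[240:300,285:345],(400,400),interpolation=cv2.INTER_CUBIC),cv2.resize(w['f'][150:290,250:390],(400,400),interpolation=cv2.INTER_CUBIC)]))
E
```

```text
[ 0.47368908 -0.42620699  0.01822164] [ 0.7 -0.4  0.1]
TCP proj [314.57068631 279.76985205] z+16 [314.67130558 274.3484794 ]
257 bbbbbb97531122222222222222222222119ffefdccccc
259 bbbbbb988cc61122222222222222222127bdceccccccc
261 bbbbbb98888fc521112222221323862148cddcccccccc
263 bbbbbbb8888988877a32122157617731754bdcccccccc
265 bbbbbba888898888893122236760771179a99ddcccccc
267 abbbbbc7888988888941221277607710555558cdccccc
269 baabbbbc998988778863121277617714d77776bdccccc
271 ccaaabbbbb78888787783112774077668777779ddcccc
273 9ccbcbbbbb997765555554457732666688878836cddcc
275 59bbb8cbabbc96677655555554555456888887443bdcc
277 e57bbba8babbbc6667555555555555447565567755bdc
279 ef969ccaa9babbc99677666444555555555555658887d
281 eef85a8aaabaabbbbb967777767655655666688aaaa99
283 eeeec58a8aa9bbbbbaa67766665686778888a99a9a999
285 eeeeef76aaaaa8666566566788aaaaaaaa99999a99a99
287 eeeeeefc55555568888aaaaaaaaa99aaa99999999999a
289 eeeeeeefd58888aaa99999999a999999999888dd99999
291 eeeeeeeeed999999999ddddd999999dddcfeeeeefd999
```

View pics/s6.png

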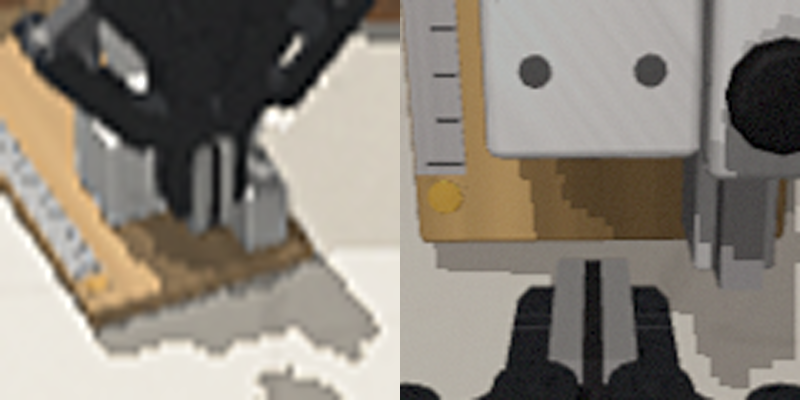

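The left panel shows the tips ending at about row 274, a true height near 34 mm and in front of the block. The right panel shows the fingers centred at column 592, against the block's 593. I'll push now.

Emit:
servo_tool(
  plan=[
    [0,0.6,0,0,0,0,0],
    [0,1.2,0,0,0,0,0],
    [0,1.6,0,0,0,0,0],
    [0,2.0,0,0,0,0,0],
    [0,2.3,0,0,0,0,0],
    [0,2.6,0,0,0,0,0],
    [0,2.8,0,0,0,0,0],
    [0,3.0,0,0,0,0,0],
  ],
)

```text
clock: 10.6
position: [0.4723, -0.3971, 0.0184]
tool_rot: [3.141, 0.002, 1.621]
force: [1.6, -7.3, -4.0]
grip_width: -0.0002
finger_force: 3.5
```

Emit:
servo_tool(
  plan=[
    [0,0.1,0,0,0,0,0],
    [0,0.2,0,0,0,0,0],
  ],
)

```text
clock: 10.8
position: [0.4722, -0.3951, 0.0184]
tool_rot: [3.141, 0.002, 1.621]
force: [0.7, -5.7, -4.4]
grip_width: 0.0001
finger_force: 2.8
```

Emit:
servo_tool(
  plan=[
    [0,0.1,0,0,0,0,0],
    [0,0.2,0,0,0,0,0],
  ],
)

```text
clock: 11.0
position: [0.472, -0.3931, 0.0184]
tool_rot: [3.141, 0.002, 1.621]
force: [0.8, -6.1, -3.7]
grip_width: -0.0
finger_force: 2.9
```

Emit:
servo_tool(
  plan=[
    [0,0.1,0,0,0,0,0],
    [0,0.2,0,0,0,0,0],
  ],
)

```text
clock: 11.2
position: [0.472, -0.3911, 0.0184]
tool_rot: [3.141, 0.002, 1.621]
force: [1.2, -6.2, -4.0]
grip_width: -0.0
finger_force: 3.2
```

Emit:
servo_tool(
  plan=[
    [0,0.1,0,0,0,0,0],
    [0,0.2,0,0,0,0,0],
  ],
)

```text
clock: 11.4
position: [0.4718, -0.3891, 0.0184]
tool_rot: [3.141, 0.002, 1.621]
force: [0.7, -5.5, -3.2]
grip_width: 0.0002
finger_force: 3.0
```

Emit:
servo_tool(
  plan=[
    [0,0.1,0,0,0,0,0],
    [0,0.2,0,0,0,0,0],
  ],
)

```text
clock: 11.6
position: [0.4717, -0.3872, 0.0184]
tool_rot: [3.141, 0.002, 1.621]
force: [1.1, -6.0, -4.3]
grip_width: 0.0001
finger_force: 2.8
```

```bash
cat >> h.py <<'E'
def knob():
    w=wf(); g=cv2.cvtColor(w['f'],cv2.COLOR_BGR2GRAY)
    # block inner top edge: dark inner face -> bright top, columns 300-330
    col=g[150:245,298:312].mean(1); print('edge rows',[(150+i) for i in range(2,94) if col[i+1]-col[i-2]>60])
    for v in [150+i for i in range(2,94) if col[i+1]-col[i-2]>60][:3]: print(v,(wray(w,305,v,.051+.0)*1000).round(1))
    s=bot.grab_frame('side')['frame']; s0=cv2.imread('pics/side0.png')
    t=s0[239:254,308:326]
    r=cv2.matchTemplate(s[215:260,285:330],t,cv2.TM_CCOEFF_NORMED); _,m,_,l=cv2.minMaxLoc(r); print('knob shift px',l[0]+285-308,l[1]+215-239,round(m,2))
E
python3 -c "
from h import *
knob()"
```

```text
edge rows [184, 185, 186]
184 [ 463.6 -342.2   51. ]
185 [ 463.7 -342.7   51. ]
186 [ 463.7 -343.2   51. ]
knob shift px -4 -20 0.37
```

Emit:
servo_tool(
  plan=[
    [0,0.1,0,0,0,0,0],
    [0,0.2,0,0,0,0,0],
  ],
)

```text
clock: 11.9
position: [0.4716, -0.3845, 0.0183]
tool_rot: [3.142, 0.001, 1.622]
force: [-0.3, -2.4, -0.5]
grip_width: 0.0003
finger_force: 1.4
```

Emit:
servo_tool(
  plan=[
    [0,0.1,0,0,0,0,0],
    [0,0.2,0,0,0,0,0],
  ],
)

```text
clock: 12.1
position: [0.4715, -0.3818, 0.0182]
tool_rot: [-3.141, -0.001, 1.622]
force: [-0.5, -0.2, -0.1]
grip_width: -0.0003
finger_force: 0.0
```

Emit:
servo_tool(
  plan=[
    [0,0.05,0,0,0,0,0],
    [0,0.1,0,0,0,0,0],
  ],
)

```text
clock: 12.3
position: [0.4715, -0.3809, 0.0182]
tool_rot: [-3.141, -0.0, 1.622]
force: [0.0, -1.0, -0.2]
grip_width: -0.0001
finger_force: 0.6
```

Emit:
servo_tool(
  plan=[
    [0,0.05,0,0,0,0,0],
    [0,0.1,0,0,0,0,0],
  ],
)

```text
clock: 12.5
position: [0.4714, -0.3802, 0.0182]
tool_rot: [3.142, 0.0, 1.622]
force: [-0.0, -1.6, -0.5]
grip_width: 0.0
finger_force: 0.8
```

Emit:
servo_tool(
  plan=[
    [0,0.05,0,0,0,0,0],
    [0,0.1,0,0,0,0,0],
  ],
)

```text
clock: 12.7
position: [0.4713, -0.3793, 0.0182]
tool_rot: [-3.142, 0.0, 1.622]
force: [-0.3, -4.0, -2.2]
grip_width: -0.0003
finger_force: 1.2
```

Emit:
servo_tool(
  plan=[
    [0,0.05,0,0,0,0,0],
    [0,0.1,0,0,0,0,0],
  ],
)

```text
clock: 12.9
position: [0.4713, -0.3786, 0.0183]
tool_rot: [3.141, 0.001, 1.622]
force: [1.4, -4.7, -2.8]
grip_width: -0.0001
finger_force: 2.5
```

Emit:
servo_tool(
  plan=[
    [0,0.05,0,0,0,0,0],
    [0,0.1,0,0,0,0,0],
  ],
)

```text
clock: 13.1
position: [0.4713, -0.3779, 0.0183]
tool_rot: [3.141, 0.001, 1.622]
force: [1.7, -8.6, -5.1]
grip_width: -0.0001
finger_force: 4.0
```

Emit:
servo_tool(
  plan=[
    [0,0.1,0,0,0,0,0],
    [0,0.2,0,0,0,0,0],
    [0,0.3,0,0,0,0,0],
  ],
)

```text
clock: 13.4
position: [0.4711, -0.3765, 0.0185]
tool_rot: [3.141, 0.004, 1.621]
force: [2.5, -14.0, -8.1]
grip_width: 0.0001
finger_force: 7.0
```

Emit:
servo_tool(
  plan=[
    [0,0.1,0,0,0,0,0],
    [0,0.2,0,0,0,0,0],
    [0,0.3,0,0,0,0,0],
    [0,0.4,0,0,0,0,0],
    [0,0.5,0,0,0,0,0],
    [0,0.6,0,0,0,0,0],
    [0,0.7,0,0,0,0,0],
    [0,0.8,0,0,0,0,0],
    [0,0.9,0,0,0,0,0],
    [0,1.0,0,0,0,0,0],
  ],
)

```text
clock: 14.4
position: [0.4705, -0.3649, 0.0183]
tool_rot: [3.142, 0.001, 1.621]
force: [0.3, -5.4, -1.9]
grip_width: 0.0002
finger_force: 3.1
```

Emit:
servo_tool(
  plan=[
    [0,0.1,0,0,0,0,0],
    [0,0.2,0,0,0,0,0],
    [0,0.3,0,0,0,0,0],
    [0,0.4,0,0,0,0,0],
    [0,0.5,0,0,0,0,0],
    [0,0.6,0,0,0,0,0],
    [0,0.7,0,0,0,0,0],
    [0,0.8,0,0,0,0,0],
  ],
)

```text
clock: 15.2
position: [0.4699, -0.3569, 0.0183]
tool_rot: [-3.141, 0.001, 1.621]
force: [-0.6, -6.9, -2.6]
grip_width: 0.0002
finger_force: 3.3
```

Now at -0.357, with the middle notch expected near -0.3455. I'll use small steps from here.

Emit:
servo_tool(
  plan=[
    [0,0.1,0,0,0,0,0],
    [0,0.2,0,0,0,0,0],
    [0,0.3,0,0,0,0,0],
    [0,0.4,0,0,0,0,0],
  ],
)

```text
clock: 15.6
position: [0.4698, -0.3529, 0.0183]
tool_rot: [-3.141, 0.001, 1.621]
force: [-0.9, -5.8, -2.1]
grip_width: -0.0003
finger_force: 2.8
```

Emit:
servo_tool(
  plan=[
    [0,0.05,0,0,0,0,0],
    [0,0.1,0,0,0,0,0],
  ],
)

```text
clock: 15.8
position: [0.4696, -0.3519, 0.0183]
tool_rot: [-3.141, 0.001, 1.621]
force: [-0.4, -4.8, -2.5]
grip_width: -0.0003
finger_force: 2.4
```

Emit:
servo_tool(
  plan=[
    [0,0.05,0,0,0,0,0],
    [0,0.1,0,0,0,0,0],
  ],
)

```text
clock: 16.0
position: [0.4696, -0.3508, 0.0183]
tool_rot: [-3.141, 0.001, 1.621]
force: [-0.7, -4.9, -2.5]
grip_width: 0.0004
finger_force: 2.4
```

Emit:
servo_tool(
  plan=[
    [0,0.05,0,0,0,0,0],
    [0,0.1,0,0,0,0,0],
  ],
)

```text
clock: 16.2
position: [0.4696, -0.3495, 0.0183]
tool_rot: [-3.141, 0.0, 1.622]
force: [-1.6, -2.5, 0.0]
grip_width: -0.0
finger_force: 1.3
```

Emit:
servo_tool(
  plan=[
    [0,0.05,0,0,0,0,0],
    [0,0.1,0,0,0,0,0],
  ],
)

```text
clock: 16.4
position: [0.4698, -0.348, 0.0182]
tool_rot: [-3.142, -0.0, 1.622]
force: [-1.6, -1.3, 0.2]
grip_width: -0.0
finger_force: 0.6
```

Emit:
servo_tool(
  plan=[
    [0,0.05,0,0,0,0,0],
    [0,0.1,0,0,0,0,0],
  ],
)

```text
clock: 16.6
position: [0.4699, -0.3468, 0.0182]
tool_rot: [3.141, -0.001, 1.622]
force: [0.6, -0.2, -0.5]
grip_width: 0.0001
finger_force: 0.0
```

Emit:
servo_tool(
  plan=[
    [0,0.05,0,0,0,0,0],
    [0,0.1,0,0,0,0,0],
  ],
)

```text
clock: 16.8
position: [0.4698, -0.3461, 0.0182]
tool_rot: [3.141, -0.0, 1.622]
force: [0.2, -0.7, -0.7]
grip_width: -0.0001
finger_force: 0.5
```

Emit:
servo_tool(
  plan=[
    [0,0.05,0,0,0,0,0],
    [0,0.05,0,0,0,0,0],
  ],
)

```text
clock: 17.0
position: [0.4697, -0.3457, 0.0183]
tool_rot: [3.141, 0.0, 1.622]
force: [0.6, -0.7, -0.5]
grip_width: -0.0001
finger_force: 0.3
```

Emit:
servo_tool(
  plan=[
    [0,-1,0,0,0,0,0],
    [0,-2,0,0,0,0,0],
    [0,-3,0,0,0,0,0],
    [0,-3,0,-3,0,0,0],
    [0,-3,0,-7,0,0,0],
    [0,-3,0,-10,0,0,0],
    [0,-3,0,-12,0,0,0],
    [0,-3,0,-12,0,0,0],
    [0,-3,0,-12,0,0,0],
  ],
)

```text
clock: 17.9
position: [0.4711, -0.3762, 0.1382]
tool_rot: [3.141, 0.0, 1.622]
force: [-0.1, 1.0, -0.6]
grip_width: 0.0001
finger_force: 0.0
```

```bash
python3 - <<'E'
from h import *
go([.448,-.02,.13],np.pi/2+YAW)
w=wf(); np.savez('w3.npz',**w); f=bot.grab_frame('top')
g=cv2.cvtColor(w['f'],cv2.COLOR_BGR2GRAY)
# knob: darkest blob near rail right of fingers, above fingertip rows
m=(g[60:235,340:420]<45).astype(np.uint8); n,_,st,c=cv2.connectedComponentsWithStats(m)
for i in range(1,n):
    if st[i,4]>60: print(st[i],c[i]+[340,60],(wray(w,c[i][0]+340,c[i][1]+60,.070)*1000).round(1))
for z in(.03,.06): print('drawer',onz(f,275,216,z).round(3),onz(f,230,224,z).round(3))
E
```

```text
17.9 [ 471.1 -376.2  138.2] F [-0.1  1.  -0.6] rot [1.7999e+02 1.0000e-02 9.2910e+01] shift cm [35.69 -0.5   0.81] turn [ 0.01  0.01 -0.19] q [ 0.09  0.71  0.76  1.75 -0.6   0.93  1.15] 9.613597733527974e-05
[  1  65  20  20 303] [350.35643564 134.57425743] [ 494.5 -315.5   70. ]
drawer [ 0.536 -0.091  0.03 ] [0.536 0.034 0.03 ]
drawer [ 0.53  -0.094  0.06 ] [0.53  0.027 0.06 ]
```

The knob has moved 59 mm, as predicted for the middle notch. Next I'll fly over to the saw end.

Emit:
servo_tool(
  plan=[
    [0,4,0,0,0,0,0],
    [0,8,0,0,0,0,0],
    [0,12,0,0,0,0,0],
    [0,16,-0.2,0,0,0,0],
    [0,20,-0.5,0,0,0,0],
    [0,24,-0.5,0,0,0,0],
    [0,28,-0.5,0,0,0,0],
    [0,32,-0.5,0,0,0,0],
    [0,35.7,-0.5,0,0,0,0],
    [0,35.7,-0.5,0,0,0,0],
  ],
)

```text
clock: 19.0
position: [0.4474, -0.0151, 0.1373]
tool_rot: [-3.139, -0.001, 1.628]
force: [0.3, -0.4, 0.3]
grip_width: -0.0003
finger_force: 0.0
```

Emit:
servo_tool(
  plan=[
    [0,0,0,3,0,0,0],
    [0,0,0,6,0,0,0],
    [0,0,0,7,0,0,0],
    [0,0,0,7,0,0,0],
  ],
)

```text
clock: 19.4
position: [0.4472, -0.0204, 0.0674]
tool_rot: [-3.139, 0.001, 1.62]
force: [0.5, 0.0, 0.8]
grip_width: -0.0004
finger_force: 0.0
```

```bash
cat > t.py <<'E'
from h import *
go([.448,-.02,.003],np.pi/2+YAW)
S=bot.grab_frame('side'); s=S['frame']; s0=cv2.imread('pics/side0.png'); p=bot.observe()['position']
P=proj(S,p); print('TCP proj',P,'+16',proj(S,p+[0,0,.016]))
u,v=P.astype(int); d=np.abs(s.astype(int)-s0).sum(2); g=cv2.cvtColor(s,cv2.COLOR_BGR2GRAY)
for r in range(v-22,v+6,1): print(r,''.join('#' if x>60 else '.' for x in d[r,u-20:u+25]),''.join('%x'%(x//16) for x in g[r,u-20:u+25]))
w=wf(); np.savez('w4.npz',**w)
E
python3 t.py
```

```text
19.4 [447.2 -20.4  67.4] F [0.5 0.  0.8] rot [-1.7986e+02  4.0000e-02  9.2840e+01] shift cm [0.04 0.1  6.44] turn [-0.14  0.04 -0.26] q [-0.61  0.62  0.71  2.19 -0.75  0.59  0.71] -0.00037591907244072904
TCP proj [251.45493205 177.97374532] +16 [251.14743212 172.99378582]
155 ##.###########################............... cddc9212212222222222222222111112334446ccbbbbb
156 ###..##########################.............. ccddd931122222222222322221145353333454bcbbcbb
157 ####..#########################.............. cccddda41122222222222222215abab32334547bcbbbb
158 #####..####################.................. cccccdda411211222222222215addefc32334446cbbbb
159 #######.##################................... dcdccccda5112312222122210bdedeffc3334444bcbbb
160 #########################.................... cabbbbbbc975bb21222315610feeeeeff32334447bcbb
161 ##########################................... 878aa99799abee21215616820ffeeeeefc22334446bcb
162 .##########..############.................... 48899887788cbc21216724720efeeeeeefc33344448cb
163 ###########...############................... 797888787
[... 1160 characters left out ...]
eeeeeeeeeeeeeeeeeeeeeeeeefc3
176 ............................................. eeeeeeeeeeeeeeeeeeeeeeeeeeeeeeeeeeeeeeeeeeff3
177 ...........................................## eeeeeeeeeeeeeeeeeeeeeeeeeeeeeeeeeeeeeeeeeeeda
178 ..........................................### eeeeeeeeeeeeeeeeeeeeeeeeeeeeeeeeeeeeeeeeeedde
179 ..........................................### eeeeeeeeeeeeeeeeeeeeeeeeeeeeeeeeeeeeeeeeeeccd
180 .........................................#### eeeeeeeeeeeeeeeeeeeeeeeeeeeeeeeeeeeeeeeddcccc
181 .......................................###### eeeeeeeeeeeeeeeeeeeeeeeeeeeeeeeeeeeeeeecccccc
182 .......................................###### eeeeeeeeeeeeeeeeeeeeeeeeeeeeeeeeeeeeeeecccccc
```

The silhouette again shows the tips about 16 mm above the reported TCP, so I'll descend to a reported z of 2 mm, which puts the tips at about 18 mm.

Emit:
servo_tool(
  plan=[
    [0,0,0.1,3,0,0,0],
    [0,0,0.1,5,0,0,0],
    [0,0,0.1,6,0,0,0],
    [0,0,0.1,6.5,0,0,0],
    [0,0,0.1,6.5,0,0,0],
    [0,0,0.1,6.5,0,0,0],
  ],
)

```text
clock: 20.1
position: [0.4495, -0.0194, 0.004]
tool_rot: [3.141, -0.0, 1.622]
force: [-0.7, 0.5, 0.1]
grip_width: 0.0001
finger_force: 0.0
```

```bash
python3 t.py | head -2; python3 - <<'E'
from h import *
w=np.load('w4.npz'); 
# side silhouette tip and saw end hidden? top view strip end check
f=bot.grab_frame('top'); h=cv2.cvtColor(f['frame'],cv2.COLOR_BGR2HSV)
S=bot.grab_frame('side'); p=bot.observe()['position']
s0=cv2.imread('pics/side0.png'); d=np.abs(S['frame'].astype(int)-s0).sum(2); u,v=proj(S,p).astype(int); print(u,v)
for r in range(v-14,v+4): print(r,''.join('#' if x>60 else '.' for x in d[r,u-20:u+25]))
E
```

```text
20.1 [449.5 -19.4   4. ] F [-0.7  0.5  0.1] rot [179.94  -0.    92.92] shift cm [-0.05 -0.15  0.1 ] turn [ 0.06 -0.   -0.18] q [-0.49  0.72  0.54  2.21 -0.89  0.45  0.83] 9.175207432867251e-05
TCP proj [253.10367279 197.12240797] +16 [252.81375718 192.38192315]
253 197
183 .............#############......#############
184 .............#############....###############
185 .............#############....###############
186 ..............###########....################
187 ...............##########...#################
188 ...............##########...#################
189 ................#########..##################
190 .................#######.####################
191 ..................###########################
192 .................####..######################
193 ...............####..######################..
194 ...............#################.#...........
195 ................###############..............
196 .................#.############..............
197 .#######..............######..##.............
198 ##########............#######..##............
199 ###########.........#####.####..##...........
200 #############.......###########.##..........#
```

Emit:
servo_tool(
  plan=[
    [0,-0.5,-0.1,0.3,0,0,0],
    [0,-1,-0.1,0.3,0,0,0],
    [0,-1.5,-0.1,0.3,0,0,0],
    [0,-2,-0.1,0.3,0,0,0],
    [0,-2.4,-0.1,0.3,0,0,0],
    [0,-2.7,-0.1,0.3,0,0,0],
    [0,-3,-0.1,0.3,0,0,0],
    [0,-3.3,-0.1,0.3,0,0,0],
    [0,-3.6,-0.1,0.3,0,0,0],
    [0,-3.9,-0.1,0.3,0,0,0],
  ],
)

```text
clock: 21.3
position: [0.45, -0.0585, 0.0002]
tool_rot: [-3.142, -0.0, 1.622]
force: [-0.8, 1.2, 0.4]
grip_width: 0.0001
finger_force: 0.3
```

Emit:
servo_tool(
  plan=[
    [0,-0.3,0,0,0,0,0],
    [0,-0.6,0,0,0,0,0],
    [0,-0.9,0,0,0,0,0],
    [0,-1.2,0,0,0,0,0],
    [0,-1.5,0,0,0,0,0],
    [0,-1.7,0,0,0,0,0],
  ],
)

```text
clock: 21.9
position: [0.4509, -0.0757, 0.0002]
tool_rot: [3.142, 0.0, 1.622]
force: [-0.2, 1.3, -0.9]
grip_width: 0.0001
finger_force: 0.2
```

```bash
cat > st.py <<'E'
from h import *
S=bot.grab_frame('side'); s=S['frame']; s0=cv2.imread('pics/side0.png'); f=bot.grab_frame('top')
# stop-end face of strip in side view: orange hue mask, lowest-right extent in channel
for n,im in(('now',s),('start',s0)):
    h=cv2.cvtColor(im,cv2.COLOR_BGR2HSV)[195:275,245:305]; m=((h[...,0]<13)&(h[...,1]>110)&(h[...,2]>70)).astype(np.uint8)
    k,l,st,c=cv2.connectedComponentsWithStats(m); i=1+st[1:,4].argmax(); v,u=np.where(l==i); j=v.argmax(); print(n,st[i],'lowest',u[v==v.max()].mean()+245,v.max()+195, onz(S,u[v==v.max()].mean()+245,v.max()+195,.014).round(4))
t=s0[239:254,308:326]; r=cv2.matchTemplate(s[185:260,275:330],t,cv2.TM_CCOEFF_NORMED); _,m,_,l=cv2.minMaxLoc(r); c=np.array([l[0]+275+9,l[1]+185+7]); print('knob',m,c,onz(S,*c,.070).round(4))
E
python3 st.py
```

```text
now [ 0 62  8 18 81] lowest 248.5 274 [ 0.342  -0.3485  0.014 ]
start [ 0 62  8 18 81] lowest 248.5 274 [ 0.342  -0.3485  0.014 ]
knob 0.7787944674491882 [306 233] [ 0.4946 -0.3194  0.07  ]
```

Emit:
servo_tool(
  plan=[
    [0,-0.2,0,0,0,0,0],
    [0,-0.4,0,0,0,0,0],
    [0,-0.6,0,0,0,0,0],
    [0,-0.8,0,0,0,0,0],
    [0,-1.0,0,0,0,0,0],
    [0,-1.2,0,0,0,0,0],
    [0,-1.4,0,0,0,0,0],
    [0,-1.4,0,0,0,0,0],
  ],
)

```text
clock: 22.8
position: [0.4515, -0.0897, 0.0002]
tool_rot: [3.142, 0.0, 1.621]
force: [0.4, 0.1, 0.3]
grip_width: 0.0003
finger_force: 0.0
```

Emit:
servo_tool(
  plan=[
    [0,-0.1,0,0,0,0,0],
    [0,-0.2,0,0,0,0,0],
  ],
)

```text
clock: 23.0
position: [0.4516, -0.0913, 0.0002]
tool_rot: [-3.142, -0.0, 1.622]
force: [-0.4, 0.8, 0.3]
grip_width: -0.0003
finger_force: 0.3
```

Emit:
servo_tool(
  plan=[
    [0,-0.1,0,0,0,0,0],
    [0,-0.1,0,0,0,0,0],
  ],
)

```text
clock: 23.2
position: [0.4517, -0.0924, 0.0002]
tool_rot: [-3.142, -0.0, 1.622]
force: [0.2, 1.0, -0.3]
grip_width: 0.0001
finger_force: 0.3
```

Emit:
servo_tool(
  plan=[
    [0,-0.1,0,0,0,0,0],
    [0,-0.1,0,0,0,0,0],
  ],
)

```text
clock: 23.4
position: [0.4517, -0.0929, 0.0002]
tool_rot: [-3.141, -0.001, 1.622]
force: [-0.1, 4.7, 1.8]
grip_width: 0.0002
finger_force: 2.3
```

Emit:
servo_tool(
  plan=[
    [0,-0.1,0,0,0,0,0],
    [0,-0.1,0,0,0,0,0],
  ],
)

```text
clock: 23.6
position: [0.4516, -0.0935, 0.0002]
tool_rot: [-3.141, -0.001, 1.623]
force: [-1.2, 7.7, 3.1]
grip_width: 0.0
finger_force: 3.6
```

Emit:
servo_tool(
  plan=[
    [0,0.05,0,0,0,0,0],
    [0,0.1,0,0,0,0,0],
    [0,0.15,0,0,0,0,0],
    [0,0.2,0,0,0,0,0],
    [0,0.25,0,0,0,0,0],
    [0,0.25,0,0,0,0,0],
  ],
)

```text
clock: 24.2
position: [0.4517, -0.0919, 0.0002]
tool_rot: [3.142, 0.0, 1.622]
force: [-0.4, -0.4, 0.2]
grip_width: 0.0
finger_force: 0.0
```

Emit:
servo_tool(
  plan=[
    [0,-0.05,0,0,0,0,0],
    [0,-0.05,0,0,0,0,0],
  ],
)

```text
clock: 24.4
position: [0.4517, -0.0925, 0.0002]
tool_rot: [3.142, 0.0, 1.622]
force: [0.5, 1.0, 0.0]
grip_width: 0.0
finger_force: 0.0
```

Emit:
servo_tool(
  plan=[
    [0,-0.05,0,0,0,0,0],
    [0,-0.05,0,0,0,0,0],
  ],
)

```text
clock: 24.6
position: [0.4517, -0.093, 0.0002]
tool_rot: [3.142, 0.0, 1.622]
force: [-0.2, -0.6, -0.1]
grip_width: 0.0
finger_force: 0.0
```

Emit:
servo_tool(
  plan=[
    [0,-0.05,0,0,0,0,0],
    [0,-0.05,0,0,0,0,0],
  ],
)

```text
clock: 24.8
position: [0.4517, -0.0931, 0.0002]
tool_rot: [-3.141, -0.0, 1.622]
force: [-0.1, 2.5, -0.4]
grip_width: -0.0
finger_force: 1.1
```

Emit:
servo_tool(
  plan=[
    [0,0.2,0,0,0,0,0],
    [0,0.6,0,0,0,0,0],
    [0,1.5,0,0,0,0,0],
    [0,3,0,0,0,0,0],
    [0,4,0,-2,0,0,0],
    [0,4,0,-6,0,0,0],
    [0,4,0,-10,0,0,0],
    [0,4,0,-14,0,0,0],
    [0,4,0,-16,0,0,0],
    [0,4,0,-16,0,0,0],
  ],
)

```text
clock: 25.8
position: [0.4508, -0.0524, 0.1623]
tool_rot: [3.138, -0.001, 1.623]
force: [0.3, 0.9, -0.2]
grip_width: -0.0002
finger_force: 0.0
```

```bash
python3 - <<'E'
from h import *
o=bot.observe(); print(o['clock'],o['position'],o['force'])
S=bot.grab_frame('side'); f=bot.grab_frame('top'); s=S['frame']; s0=cv2.imread('pics/side0.png')
t=s0[239:254,308:326]; r=cv2.matchTemplate(s[185:260,275:330],t,cv2.TM_CCOEFF_NORMED); _,m,_,l=cv2.minMaxLoc(r); c=np.array([l[0]+275+9,l[1]+185+7]); print('knob side',m,c,onz(S,*c,.070).round(4))
# top view profile along box y line at box x=-5: origin
O=np.array([.4655,-.237,0]); ey=np.array([-np.sin(YAW),np.cos(YAW),0]); ex=np.array([np.cos(YAW),np.sin(YAW),0])
for bx,z in((-8,.026),(-8,.051)):
    print(z)
    for y in range(-110,-30,4):
        u,v=proj(f,O+bx/1000*ex+y/1000*ey+[0,0,z]); px=cv2.getRectSubPix(f['frame'],(1,1),(float(u),float(v)))[0,0]; us,vs=proj(S,O+bx/1000*ex+y/1000*ey+[0,0,z]); ps=cv2.getRectSubPix(s,(1,1),(float(us),float(vs)))[0,0]; print(y,px,ps)
# bystanders: change outside box vs first frame
d=np.abs(f['frame'].astype(int)-cv2.imread('pics/top0.png')).sum(2)>60; print('changed px near tape/offcut/jar/marker/pencil/tube',[int(d[a:b,c0:e].sum()) for a,b,c0,e in((140,180,375,415),(158,190,335,356),(155,188,425,458),(188,215,425,475),(272,290,200,252),(243,285,172,195))])
E
```

```text
25.8 [ 0.45079955 -0.0524468   0.1622781 ] [ 0.27641906  0.88292148 -0.16538097]
knob side 0.8221489787101746 [306 233] [ 0.4946 -0.3194  0.07  ]
0.026
-110 [ 71 113 144] [ 81  97 110]
-106 [126 150 168] [127 131 133]
-102 [229 235 237] [136 139 139]
-98 [201 209 210] [131 135 135]
-94 [160 166 169] [130 134 134]
-90 [121 126 127] [129 133 134]
-86 [136 142 144] [129 133 134]
-82 [167 173 176] [130 133 134]
-78 [167 174 176] [130 133 133]
-74 [137 142 142] [130 133 134]
-70 [44 52 61] [146 149 151]
-66 [34 63 96] [174 178 180]
-62 [ 47  85 131] [139 142 143]
-58 [ 51  93 142] [131 133 135]
-54 [ 52  95 144] [135 138 138]
-50 [ 58 107 163] [142 145 145]
-46 [ 63 117 176] [144 145 143]
-42 [ 58 106 162] [147 151 151]
-38 [ 62 115 174] [145 154 167]
-34 [ 64 118 180] [ 97 127 168]
0.051
-110 [ 71 113 143] [131 135 136]
-106 [ 72 115 146] [134 137 138]
-102 [118 144 165] [128 132 133]
-98 [193 202 206] [149 153 154]
-94 [176 184 186] [192 197 198]
-90 [166 173 175] [203 207 208]
-86 [166 172 174] [161 166 167]
-82 [165 171 173] [135 139 140]
-78 [173 180 183] [118 121 123]
-74 [171 177 179] [138 142 143]
-70 [123 127 128] [146 151 153]
-66 [36 48 64] [105 115 126]
-62 [ 39  72 110] [ 66  90 122]
-58 [ 45  81 124] [ 84 123 175]
-54 [ 45  81 124] [ 86 125 176]
-50 [ 45  82 125] [ 86 124 174]
-46 [ 56 104 157] [ 86 125 175]
-42 [ 64 118 178] [ 87 127 178]
-38 [ 66 121 183] [ 89 130 183]
-34 [ 65 121 184] [ 88 130 182]
changed px near tape/offcut/jar/marker/pencil/tube [25, 0, 311, 656, 734, 965]
```

```bash
python3 - <<'E'
from h import *
for n,R in(('top',[('jar',155,188,425,458),('marker',188,215,425,475),('tape',138,180,375,415),('tube',243,285,172,195),('pencil',272,290,200,252)]),('side',[('jar',275,320,368,402),('marker',300,352,328,382)])):
    f=bot.grab_frame(n)['frame']; f0=cv2.imread(f'pics/{n}0.png')
    for k,a,b,c,d in R:
        r=cv2.matchTemplate(f[a-8:b+8,c-8:d+8],f0[a:b,c:d],cv2.TM_CCOEFF_NORMED); _,m,_,l=cv2.minMaxLoc(r); print(n,k,round(m,3),l[0]-8,l[1]-8)
E
```

```text
top jar 0.94 0 0
top marker 0.775 0 0
top tape 0.983 0 0
top tube 0.284 -8 -8
top pencil 0.337 8 8
side jar 0.953 0 0
side marker 0.789 0 0
```

```bash
python3 -c "
from h import *
print(bot.job_done())"
```

```text
the job is handed in; nothing more can be done
None
```

I pushed the stop into the middle notch, then pushed the strip up against it; the arm is clear, and the job was handed in at about 26 s. The jar, marker and tape read as unmoved, but the arm hid the pencil and paint tube from the final check.

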